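Wedge a cut sleeve tight and run the deburring blade once round its bore edge

TASK

The aluminium sleeve on the jig has just been sawn off and its bore edge must be gone over with the blade. First push the wooden wedge in along the fence until the sleeve's carriage is tight against its stop block; then press down on the cup of the swing arm until the blade bears on the bore edge, and take it counter-clockwise (seen from above) in one full turn, from the start stop to the end stop, keeping the blade against the edge all the way with light, even pressure: the cut is not square, so the edge rises and falls. Finally let the blade spring up, leaving the arm at its end stop and the wedge in place, and leave the pincers, the stud tin and the wax block alone.

Things in the scene. Friction and masses are not known exactly. Their poses are not given: they have to be found in the camera images.
- jig: Fixed grey base plate 205x245x12 mm with the jig on it. Origin on the axis of the upright centre post (top 110 mm up), on the table; z up. The plate reaches x -125 to +80, y -130 to +115 mm. The fence, a bar 40 mm high at x -113 to -93, y -25 to +100 mm, guides the wedge with its flat +x face. The stop block (32 mm high) is beyond the carriage, its face at x +60 mm.
- carriage: Steel plate 118x120 mm that carries the aluminium sleeve and slides only along the jig's x. Origin on the sleeve's axis, 12 mm above the table, axes as the jig's. A light spring (3 to 4 N) holds it at jig x = -6 mm at first; home is x = 0, hard against the stop block, the sleeve's axis on the post's.
- nose (a point): Tip of the carriage's upright round nose (8 mm radius, up to 38 mm above the table) that faces the fence, 73 mm to -x of the sleeve's axis. The gap from here to the fence face is 14 mm at first and 20 mm when the carriage is home; the wedge goes into it.
- bore (a point): Centre of the bore at the sleeve's upper edge, at its mean height of 62 mm above the table. Bore 92 mm, outside 108 mm wide. The end is cut out of square: once round the edge rises to about 67 mm and falls to about 57 mm; which side is high differs every time and is not measured.
- wedge: Loose wooden wedge 130 mm long, 28 high, 26.2 wide tapering to 8, lying on the plate along the fence, thin end loose in the gap. Origin: middle of the thick end's lower edge, y along it to the thin end (jig's +y), flat side at x -13.1 mm. Pushed with 4 to 10 N it brings the carriage home with the thick end about 44 mm to -y of the post, then the force rises steeply; friction keeps it in.
- swing_arm (a joint): Angle of the swing arm about the centre post, rad, counter-clockwise seen from above. At 0 (start stop) the arm points along the jig's +x; the end stop is at 6.65, a little more than a full turn. The blade and its cup are 44 mm from the post's axis. It turns lightly and stays where it is left.
- blade: Upright steel stem with round nose (8 mm radius) in the guide of the swing arm, 44 mm from the post's axis. Origin: centre of the nose. A lifting spring keeps it up, origin 80 mm above the table; it can go down 20 mm and takes 2 to 4 N of the push. With the carriage home it bears on the bore's edge when the origin is 7.7 mm above the edge there (64.5 to 75 mm above the table).
- cup (a point): Middle of the level floor of the round cup on the blade's stem, 137 mm above the table when up; inner width 48, outer 54, wall 12 mm high, open upward: shut fingertips in it press and push it round. It sits on a spring of 2.5 N/mm (preload 2 N, travel 8 mm). The blade should bear on the edge with 1.5 to 14 N all round: about 8 N on the cup is right.
- pincers: Bystander: rusty pincers, 206x55x21 mm, lying on the table. Origin: centre of the underside.
- stud_tin: Bystander: open round tin of studs, 65 mm wide, 24 mm high. Origin: centre of the underside.
- wax_block: Bystander: wax block 40x72x32 mm. Origin: centre of the underside.
There are look-alikes about, which are no part of the job. Of the things like the wedge, leave any that is green or orange; of the rest the larger one is meant.

How it is judged (in metres and radians):
On the way, in this order (a step that is already met when the one before it is completed fails the run):
1. the wedge has brought the carriage home against the stop block (within 1 mm) (x of carriage in the frame of jig above -0.001 m), for 0.2 s.
2. the blade bears on the bore edge (more than 1.5 N) at the start of the turn (arm below 0.25 rad) (x of carriage in the frame of jig above -0.001 m and contact force between blade and carriage above 1.5 N and value of joint swing_arm below 0.25 rad), for 0.1 s.
3. the blade, bearing on the edge with more than 1.5 N, passes 0.9 rad (x of carriage in the frame of jig above -0.001 m and contact force between blade and carriage above 1.5 N and value of joint swing_arm above 0.9 rad).
4. the blade, bearing on the edge with more than 1.5 N, passes 1.7 rad (x of carriage in the frame of jig above -0.001 m and contact force between blade and carriage above 1.5 N and value of joint swing_arm above 1.7 rad).
5. the blade, bearing on the edge with more than 1.5 N, passes 2.5 rad (x of carriage in the frame of jig above -0.001 m and contact force between blade and carriage above 1.5 N and value of joint swing_arm above 2.5 rad).
6. the blade, bearing on the edge with more than 1.5 N, passes 3.3 rad (x of carriage in the frame of jig above -0.001 m and contact force between blade and carriage above 1.5 N and value of joint swing_arm above 3.3 rad).
7. the blade, bearing on the edge with more than 1.5 N, passes 4.1 rad (x of carriage in the frame of jig above -0.001 m and contact force between blade and carriage above 1.5 N and value of joint swing_arm above 4.1 rad).
8. the blade, bearing on the edge with more than 1.5 N, passes 4.9 rad (x of carriage in the frame of jig above -0.001 m and contact force between blade and carriage above 1.5 N and value of joint swing_arm above 4.9 rad).
9. the blade, bearing on the edge with more than 1.5 N, passes 5.7 rad (x of carriage in the frame of jig above -0.001 m and contact force between blade and carriage above 1.5 N and value of joint swing_arm above 5.7 rad).
10. the blade, bearing on the edge with more than 1.5 N, passes 6.45 rad (x of carriage in the frame of jig above -0.001 m and contact force between blade and carriage above 1.5 N and value of joint swing_arm above 6.45 rad).
At the end, for the whole second after the job is handed in: The carriage is home against its stop block (within 1 mm), held by the wedge, which lies at rest with its thick end less than 60 mm from the post along the fence; the swing arm stands at its end stop (past 6.45 rad) and the blade is let up (within 1.5 mm of its top) (x of carriage in the frame of jig above -0.001 m and value of joint swing_arm above 6.45 rad and z of blade in the frame of jig above 0.0785 m and y of wedge in the frame of jig above -0.06 m and linear speed of wedge below 0.01 m/s); the robot touches nothing.
It fails at once if the blade is let up off the edge on the way round (its origin more than 77 mm above the table while the arm is between 0.3 and 6.35 rad) (value of joint swing_arm between 0.3 and 6.35 rad and z of blade in the frame of jig above 0.077 m).
It fails at once if the blade is pressed on the edge with more than 14 N (contact force between blade and carriage above 14 N).
It fails at once if a bystander (pincers, stud tin, wax block) is moved by more than 30 mm (distance of any of pincers, stud_tin, wax_block from where it was at the start of the episode above 0.03 m).
It also fails if it takes over 72 s, if anything falls off the work surface, if the arm or the gripper's body presses on something with over 40 N, if the wrist force passes 120 N, or if a joint passes its speed limit or range.

ROBOT

A 7-joint arm with a two-finger parallel gripper is mounted at the origin on a cart in front of the work surface, level with it; the furniture and walls round the work are solid. World frame = base frame: x ahead of the robot, y to its left, z up, the work surface at z = 0. Lengths are in m, angles in degrees, forces in N, time in s.
With the tool pointing down it reaches from about 0.4 to 0.9 m from the base axis. Payload 5.5 kg.
Tool frame: the origin (TCP) lies midway between the tips of the shut fingers; the grasp point (between the pads) lies 19 mm behind it; z points along the fingers, y is the line along which they close (so a half turn about z gives the same grasp; the last joint's range is limited). The gripper opens to 85 mm and grips with 20 to 120 N. Pads are 22 mm wide; open, the fingers measure 114 mm over their backs; the gripper's body (76 mm by 85 mm) begins 54 mm behind the grasp point. The pads swing forward as they close: fully open they stand 13 mm farther back than shut.
Start: joints at [78.965, 28.699, -24.465, 88.831, 12.651, 65.22, -12.049], TCP at [0.286, -0.584, 0.231] pointing down, gripper open.
Joint ranges: [-164.97, 164.97], [-17.58, 116.51], [-87.97, 89.64], [11.32, 138.91], [-80.73, 260.73], [10.89, 115.49], [-147.41, 147.41]. Speed limits (degrees/s): [147.25, 147.25, 180, 180, 180, 180, 180].

INTERFACE

Orientations are given as a 3x3 rotation matrix whose columns are the frame's x, y, z axes.
In Python, from cell import manip gives the robot as it stands. Calls block until the motion is done:
- manip.move_to(position, orientation): joint-space move of the TCP to a pose.
- manip.move_straight(position, ori=None, max_speed=0.15): straight line of the TCP; ori=None keeps the orientation; max_speed is the mean speed in m/s.
- manip.move_joints(angles): joint-space move.
- manip.let_go() and manip.close(strength=None): open the fingers fully, or close them until they stop; strength is the grip in N (None keeps the last).
- manip.dwell(seconds).
- manip.ik(position, orientation): joint angles nearest the present ones, or None.
- manip.grab_frame(name): name is "side" or "top"; returns a dict with "image" (400x640x3 uint8, red, green, blue), "camera_matrix" (3x3 intrinsics, pixels), "k1" (the pictures are not rectified: a ray, as slopes to the right and down, at radius r is drawn at 1 + k1 r^2 times it, then the intrinsics apply), "pose" (4x4, takes a point from camera to world coordinates). Camera axes: x right, y up, looking along -z (the intrinsics and any distortion apply to the point x, -y, -z); pixel columns grow to the right and rows downward; lengths in m; the calibration is good to about 2 mm. A picture is of the moment at which its call begins. There is no depth.
A pose or a line that the arm cannot do raises manip.MotionError and nothing moves.
- manip.hand_in(): hands the job in; it is judged then, once.
Readings, each from a call of its own:
- manip.current_t(): time.
- manip.current_joints(): joint angles.
- manip.current_qd(): joint speeds.
- manip.current_joint_torque(): joint torques, N m.
- manip.current_eef_pos(): TCP position.
- manip.current_tool_rot(): TCP orientation.
- manip.current_force(): force on the tool from outside, world axes, zero at the start.
- manip.current_ft_torque(): the same for the moment, N m.
- manip.current_grip_width(): finger opening in m.
- manip.current_grip_force(): force on a finger pad.
Only numpy, scipy, OpenCV 4.12 (cv2) and the standard library are available. Lean on these libraries where they do the work, as an engineer would, in place of code of your own. Each camera call takes 0.05 s, during which the arm holds its last target. There are 200 camera calls.

## Working session

There is one attempt and no reset: what is moved stays moved. The work goes in short steps, each a Python script; the robot and the scene stay as the last script left them, time stands still between calls to the robot, and variables do not carry over. Pictures are saved under pics/ and viewed, at most 10 in all, crops included, and the job is handed in when it is done.

```bash
mkdir -p pics; ls; cat > h.py <<'E'
import numpy as np, cv2
from cell import manip
def ray(f,px):
    K=f["camera_matrix"];T=f["pose"]
    p=np.array([[px]],float)
    d=np.array([(px[0]-K[0,2])/K[0,0],(px[1]-K[1,2])/K[1,1]]);u=d.copy()
    for _ in range(30): u=d/(1+f["k1"]*(u@u))
    v=T[:3,:3]@np.array([u[0],-u[1],-1]);return T[:3,3],v
def onz(f,px,z):
    o,v=ray(f,px);return o+v*(z-o[2])/v[2]
def proj(f,P):
    T=f["pose"];c=T[:3,:3].T@(np.array(P)-T[:3,3]);u=np.array([c[0]/-c[2],-c[1]/-c[2]])
    u=u*(1+f["k1"]*(u@u));K=f["camera_matrix"];return np.array([K[0,0]*u[0]+K[0,2],K[1,1]*u[1]+K[1,2]])
E
python3 - <<'E'
from h import *
import pickle
for n in("top","side"):
    f=manip.grab_frame(n);cv2.imwrite(f"pics/{n}0.png",f["image"][:,:,::-1]);pickle.dump(f,open(n+"0.pkl","wb"))
    print(n,f["pose"].round(3).tolist(),f["camera_matrix"].tolist(),f["k1"])
E
```

```text
pics
top [[0.034, 0.948, -0.316, -0.059], [-0.999, 0.033, -0.007, 0.002], [0.004, 0.316, 0.949, 1.848], [0.0, 0.0, 0.0, 1.0]] [[506.24504995305654, 0.0, 312.77807203033524], [0.0, 506.24504995305654, 201.05331771262303], [0.0, 0.0, 1.0]] 0.04968009673472974
side [[-1.0, 0.019, -0.002, 0.502], [-0.01, -0.426, 0.905, 1.267], [0.017, 0.905, 0.426, 0.714], [0.0, 0.0, 0.0, 1.0]] [[493.07742676174183, 0.0, 312.62979393580486], [0.0, 493.07742676174183, 188.38680388674499], [0.0, 0.0, 1.0]] 0.040549259359054464
```

View pics/top0.png

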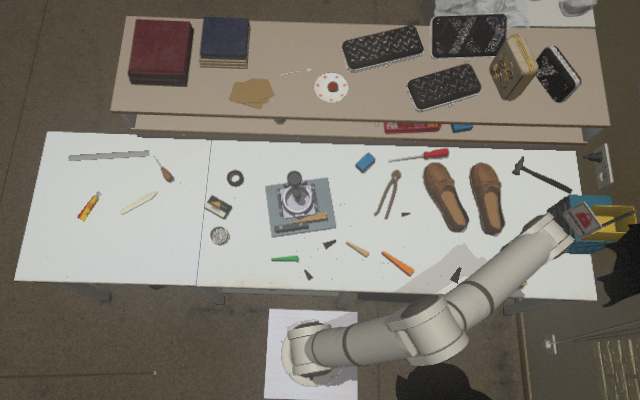

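View pics/side0.png

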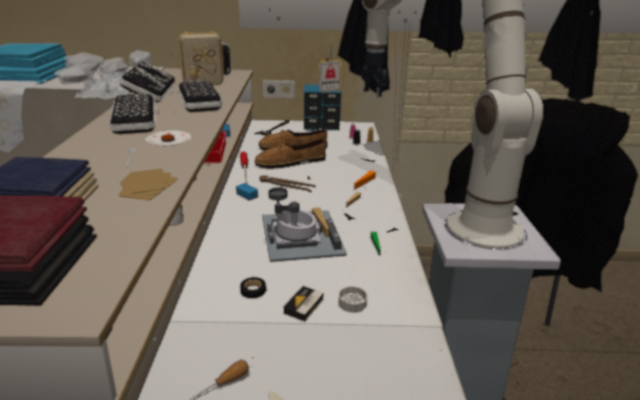

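The top view shows the jig at about (300,207), with the dark fence at (292,227). The wedge candidates are the tan one on the plate at (310,219), a small tan one at (357,249), a green one at (285,259) and an orange one at (397,262). The one on the plate is the larger of the uncoloured two, so I choose it and check it in a close crop.

```bash
python3 - <<'E'
from h import *
import pickle
t=pickle.load(open("top0.pkl","rb"));s=pickle.load(open("side0.pkl","rb"))
a=cv2.resize(t["image"][160:250,250:350],(600,540),interpolation=cv2.INTER_CUBIC)
cv2.imwrite("pics/c1.png",a[:,:,::-1])
b=cv2.resize(s["image"][185:265,250:350],(750,600),interpolation=cv2.INTER_CUBIC)
cv2.imwrite("pics/c2.png",b[:,:,::-1])
E
```

```text
(no output)
```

View pics/c1.png

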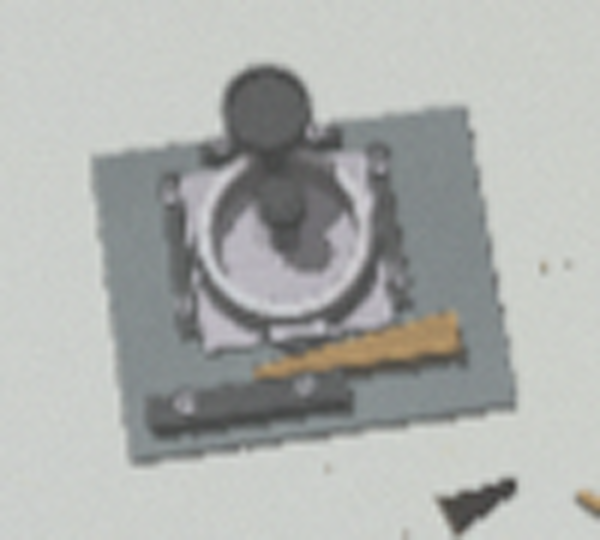

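View pics/c2.png

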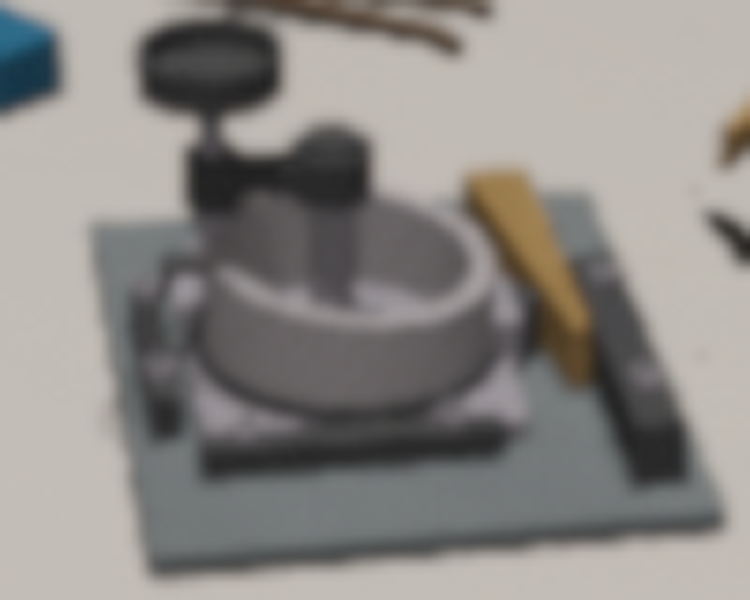

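The crops confirm the choice. The tan wedge lies along the dark fence, thick end at crop-1 (460,335) and thin end at (258,375). The cup is at crop-1 (267,110). The plate corners in crop 1 are (92,157), (467,107), (516,407) and (130,462). Next I fit the jig pose from both views.

```bash
cat >> h.py <<'E'
E
python3 - <<'E'
from h import *
import pickle
from scipy.optimize import least_squares
t=pickle.load(open("top0.pkl","rb"));s=pickle.load(open("side0.pkl","rb"))
tc=lambda x,y:(250+(x+.5)/6-.5,160+(y+.5)/6-.5); sc=lambda x,y:(250+(x+.5)/7.5-.5,185+(y+.5)/7.5-.5)
J=np.array([[80,115],[80,-130],[-125,-130],[-125,115]])/1e3
A=[onz(t,tc(*p),.012)[:2] for p in[(92,157),(467,107),(514,403),(131,457)]]
B=[onz(s,sc(*p),.012)[:2] for p in[(150,556),(92,225),(590,195),(720,515)]]
def fit(P):
    f=lambda q:(np.array([[np.cos(q[2]),-np.sin(q[2])],[np.sin(q[2]),np.cos(q[2])]])@J.T).T+q[:2]-np.array(P)
    r=least_squares(lambda q:f(q).ravel(),[.5,0,0]);print(r.x.round(4),np.degrees(r.x[2]).round(2),(f(r.x)*1e3).round(1).tolist());return r.x
a=fit(A);b=fit(B)
q=(a+b)/2;np.save("q.npy",q);print(q)
R=np.array([[np.cos(q[2]),-np.sin(q[2])],[np.sin(q[2]),np.cos(q[2])]])
W=lambda x,y,z:np.append(R@[x,y]+q[:2],z)
inv=lambda P:(R.T@(P[:2]-q[:2])*1e3).round(1)
# cup top rim outer, z=.149 ; measured centre
print("cup top",inv(onz(t,tc(267,107),.149)),"side",inv(onz(s,sc(210,58),.149)))
for nm,p,z in[("thickR",(461,312),.04),("thin",(258,375),.04)]:print(nm,inv(onz(t,tc(*p),z)))
print("side thick corners",inv(onz(s,sc(467,173),.04)),inv(onz(s,sc(525,172),.04)),"thin",inv(onz(s,sc(577,330),.04)))
m=cv2.inRange(cv2.cvtColor(t["image"],cv2.COLOR_RGB2HSV),(8,90,90),(25,255,255))[200:235,285:335]
ys,xs=np.nonzero(m);
c,_=cv2.findContours(m,0,2);c=max(c,key=cv2.contourArea);print(c[:,0].min(0)+[285,200],c[:,0].max(0)+[285,200],[inv(onz(t,p+np.array([285,200]),.04)).tolist() for p in cv2.approxPolyDP(c,1.5,True)[:,0]])
print("joints feas:")
for nm,p in[("cup",(44,0,.3)),("behind",(-80,-150,.15))]:
  P=W(p[0]/1e3,p[1]/1e3,p[2]);print(nm,P,inv(P))
E
```

```text
[0.5526 0.0762 0.1782] 10.21 [[1.9, 0.8], [2.4, -0.1], [-1.9, -2.1], [-2.3, 1.4]]
[0.5559 0.0789 0.1734] 9.94 [[3.1, 3.5], [1.1, -1.4], [-1.4, -2.9], [-2.8, 0.8]]
[0.55425039 0.07755911 0.17579564]
cup top [41.2  0.5] side [45.6  9.4]
thickR [ -69.1 -103.5]
thin [-91.8  27. ]
side thick corners [-65.8 -98.8] [-88.7 -96.6] thin [-85.3  29.1]
[294 213] [325 222] [[-73.8, -97.4], [-92.2, 21.7], [-92.6, -90.8]]
joints feas:
cup [0.59757225 0.08525434 0.3       ] [44. -0.]
behind [ 0.50171711 -0.08412037  0.15      ] [ -80. -150.]
```

```bash
cat >> h.py <<'E'
q=np.load("q.npy");c,s_=np.cos(q[2]),np.sin(q[2])
R2=np.array([[c,-s_],[s_,c]])
W=lambda x,y,z:np.append(R2@(np.array([x,y])/1e3)+q[:2],z/1e3)   # jig mm -> world m
inv=lambda P:np.append(R2.T@(np.array(P)[:2]-q[:2]),P[2])*1e3
def rot(sg): return np.array([[sg*c,sg*s_,0],[sg*s_,-sg*c,0],[0,0,-1]])
def jf():
    F=manip.current_force();return np.append(R2.T@F[:2],F[2])
E
python3 - <<'E'
from h import *
print(manip.current_t(),np.round(manip.current_tool_rot(),2).tolist(),np.round(manip.current_force(),2))
for sg in(1,-1):
    for p in[(-82,-150,200),(-82,-150,26),(-82,-50,26),(44,0,200),(44,0,130),(0,44,130),(-44,0,130),(0,-44,130)]:
        r=manip.ik(W(*p),rot(sg));print(sg,p,None if r is None else np.round(r,0))
E
```

```text
0.1 [[0.9, 0.44, -0.0], [0.44, -0.9, 0.0], [0.0, -0.0, -1.0]] [ 0.11 -0.51 -0.04]
1 (-82, -150, 200) [ 43.  19. -43. 111.  16.  56. -87.]
1 (-82, -150, 26) [ 30.  34. -29. 117.  27.  36. -97.]
1 (-82, -50, 26) [  22.   33.  -32.  120.   30.   35. -111.]
1 (44, 0, 200) [  27.   33.  -52.   97.   28.   64. -113.]
1 (44, 0, 130) [  21.   36.  -44.  100.   29.   56. -114.]
1 (0, 44, 130) [  25.   35.  -53.  106.   34.   56. -123.]
1 (-44, 0, 130) [  30.   30.  -51.  112.   29.   52. -116.]
1 (0, -44, 130) [  26.   31.  -42.  106.   26.   53. -108.]
-1 (-82, -150, 200) [ 59.  29. -67. 110.  30.  61.  80.]
-1 (-82, -150, 26) [ 46.  41. -49. 116.  46.  44.  68.]
-1 (-82, -50, 26) [ 32.  37. -45. 120.  42.  40.  59.]
-1 (44, 0, 200) [ 29.  34. -55.  97.  31.  65.  65.]
-1 (44, 0, 130) [ 29.  41. -56. 100.  39.  60.  59.]
-1 (0, 44, 130) [ 22.  33. -49. 106.  31.  54.  60.]
-1 (-44, 0, 130) [ 33.  32. -55. 112.  32.  53.  61.]
-1 (0, -44, 130) [ 35.  37. -55. 106.  36.  57.  64.]
```

```bash
python3 - <<'E'
from h import *
manip.close(40)
manip.move_to(W(-81,-145,200),rot(1))
manip.move_straight(W(-81,-145,27),rot(1),0.15)
manip.dwell(.2);F0=jf();print("F0",F0.round(2),manip.current_t())
y=-145;log=[]
while y<-52:
    y+=2.5 if y<-78 else 1.2
    manip.move_straight(W(-81,y,27),None,0.05)
    F=jf()-F0;log.append((round(y,1),round(inv(manip.current_eef_pos())[1],1),*F.round(1)))
    if F[1]<-16: break
for l in log[::2]+log[-3:]:print(*l)
print(manip.current_t())
f=manip.grab_frame("top");g=manip.grab_frame("side")
a=np.hstack([cv2.resize(f["image"][160:250,250:350],(400,360),interpolation=2),cv2.resize(g["image"][185:265,250:350],(400,320),interpolation=2).repeat(1,0)[:320].copy() if 0 else cv2.resize(g["image"][180:270,250:350],(400,360),interpolation=2)])
cv2.imwrite("pics/p1.png",a[:,:,::-1])
E
```

```text
F0 [ 0.06 -0.55 -0.51] 4.3417
-142.5 -142.3 -0.0 0.2 0.9
-137.5 -137.2 -0.5 0.2 0.8
-132.5 -132.3 -0.5 1.2 1.5
-127.5 -127.3 -0.8 0.7 0.2
-122.5 -122.3 -0.3 0.3 -0.1
-117.5 -117.3 -0.3 0.2 1.1
-112.5 -112.3 -0.2 0.6 1.6
-107.5 -107.3 0.4 0.2 0.7
-102.5 -103.3 -1.3 -4.7 1.0
-97.5 -97.6 -1.4 -3.9 1.7
-92.5 -92.4 -1.8 -3.7 0.8
-87.5 -87.4 -1.9 -4.7 1.6
-82.5 -82.5 -1.8 -3.8 1.6
-77.5 -77.4 -2.1 -2.9 1.3
-75.1 -75.3 -1.9 -3.8 1.6
-72.7 -72.9 -2.1 -4.9 1.5
-70.3 -70.6 -2.8 -4.6 2.4
-67.9 -68.2 -2.5 -4.1 2.0
-65.5 -65.9 -3.0 -3.8 2.2
-63.1 -64.1 -2.7 -6.2 2.5
-60.7 -62.4 -4.7 -8.1 3.4
-58.3 -61.1 -3.1 -9.6 4.6
-55.9 -60.6 -3.7 -13.4 5.0
-57.1 -60.8 -5.2 -11.3 4.6
-55.9 -60.6 -3.7 -13.4 5.0
-54.7 -60.4 -4.5 -16.4 4.7
15.8417
```

View pics/p1.png

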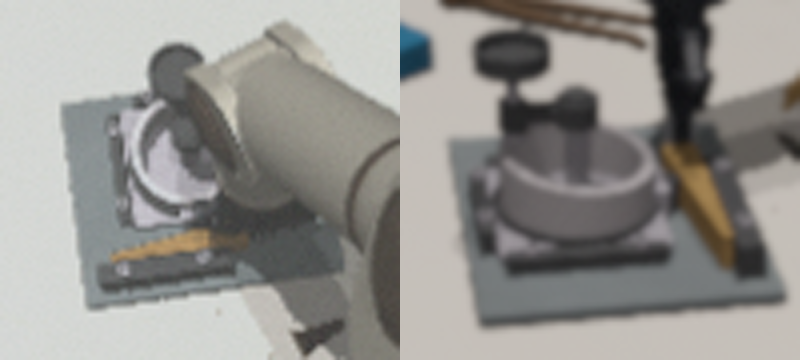

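The wedge went in and the force rose steeply at TCP y ≈ -60 mm, so the carriage is tight. The right-hand picture shows the wedge in along the fence and the cup free at about (512,52). I'll press slightly more, retreat, and then press down in the cup.

```bash
cat >> h.py <<'E'
def avgF(n=6):
    L=[]
    for _ in range(n): L.append(jf());manip.dwell(.01)
    return np.mean(L,0)
E
python3 - <<'E'
from h import *
manip.move_straight(W(-81,-53,27),None,0.05);manip.dwell(.2);print(jf().round(1),inv(manip.current_eef_pos()).round(1))
manip.move_straight(W(-81,-85,27),None,0.15)
manip.move_straight(W(-81,-85,190),None,0.25)
manip.move_straight(W(43,1,190),None,0.25)
manip.move_straight(W(43,1,158),None,0.15)
manip.dwell(.3);F0=avgF(15);np.save("F0.npy",F0);print("F0",F0.round(2),inv(manip.current_eef_pos()).round(1))
z=158;log=[]
manip.move_straight(W(43,1,141),None,0.06);z=141
F=avgF(4)-F0;log.append((z,inv(manip.current_eef_pos())[2].round(1),*F.round(1)))
while F[2]<8 and z>112 and not (F[2]>5 and inv(manip.current_eef_pos())[2]>142):
    z-=1;manip.move_straight(W(43,1,z),None,0.03);F=avgF(4)-F0
    log.append((z,inv(manip.current_eef_pos())[2].round(1),*F.round(1)))
for l in log:print(*l)
print(manip.current_t())
E
```

```text
[ -4.1 -19.2   4.5] [-82.5 -59.9  27. ]
F0 [-0.14  0.19 -0.16] [ 43.2   1.  158.5]
141 140.5 0.1 -0.0 0.2
140 140.2 0.2 -0.3 -0.0
139 139.0 0.5 -0.4 0.5
138 138.0 -0.3 0.3 0.4
137 137.2 0.2 -0.6 1.3
136 136.1 0.6 0.2 2.2
135 135.1 0.2 -0.1 2.1
134 134.0 0.7 0.2 2.3
133 133.0 1.0 -0.6 2.5
132 132.0 1.1 0.5 2.2
131 131.1 1.0 -0.5 3.0
130 130.2 0.3 0.2 5.1
129 129.4 0.0 -0.4 6.2
128 128.6 -0.5 -0.2 8.2
23.25
```

```bash
cat > turn.py <<'E'
from h import *
F0=np.load("F0.npy");T=9.0;k=1.9;z=128.;ff=0.;th=0.;log=[];r=44;pos=inv(manip.current_eef_pos())
while th<7.3 and manip.current_t()<62:
    th+=.11
    p=W(r*np.cos(th),r*np.sin(th),z+ff)
    manip.move_straight(p,None,0.04);z+=ff
    F=avgF(3)-F0;e=(F[2]-T)/k
    a=inv(manip.current_eef_pos());ta=np.arctan2(a[1],a[0])%(2*np.pi)
    if th>5 and ta<2: ta+=2*np.pi
    tan=F[:2]@[-np.sin(th),np.cos(th)];rad=F[:2]@[np.cos(th),np.sin(th)]
    log.append((round(th,2),round(ta,2),round(np.hypot(a[0],a[1]),1),round(z,1),round(F[2],1),round(tan,1),round(rad,1)))
    if th>6.5 and tan<-14: break
    if abs(tan)>25 or (F[2]>14): print("odd",log[-1]);
    if abs(tan)>30: break
    ff=np.clip(ff+.2*e,-.7,.7)
    z+=np.clip(.5*e,-1.2,1.2)
    if abs(F[2]-T)>2.5: manip.move_straight(W(r*np.cos(th),r*np.sin(th),z),None,0.04)
for l in log[::3]+log[-5:]:print(*l)
print("F range",min(l[4] for l in log),max(l[4] for l in log),manip.current_t())
np.save("state.npy",[th,z])
E
python3 turn.py
```

```text
0.11 0.08 43.6 128.0 8.5 -2.6 -1.2
0.44 0.39 43.6 127.0 9.0 -3.4 -2.0
0.77 0.72 42.6 126.2 9.0 -2.6 -3.5
1.1 1.04 40.3 125.3 8.1 -3.6 -6.9
1.43 1.38 40.2 123.5 8.5 -2.4 -7.4
1.76 1.7 40.8 121.3 8.5 -3.5 -6.4
2.09 2.03 41.1 119.1 9.5 -2.7 -5.0
2.42 2.34 40.6 117.3 9.5 -4.5 -5.8
2.75 2.68 40.0 115.9 9.9 -3.4 -5.6
3.08 3.03 40.3 115.5 9.9 -3.3 -4.1
3.41 3.35 40.1 115.9 9.8 -5.0 -5.3
3.74 3.68 39.7 116.4 9.9 -5.4 -6.1
4.07 4.03 40.5 118.2 9.6 -4.8 -5.2
4.4 4.32 40.9 120.3 9.6 -7.3 -6.0
4.73 4.65 42.7 123.0 9.0 -6.8 -3.0
5.06 4.96 43.4 125.3 8.4 -8.5 -1.7
5.39 5.3 43.1 126.9 9.1 -7.2 -3.1
5.72 5.55 40.3 129.0 9.3 -12.0 -9.7
6.05 5.98 41.6 129.9 7.4 -5.0 -5.1
6.38 6.29 41.3 128.7 8.8 -6.1 -6.3
6.71 6.62 41.0 127.9 9.4 -5.6 -7.1
7.04 6.87 41.1 126.9 7.5 -12.5 -6.5
6.71 6.62 41.0 127.9 9.4 -5.6 -7.1
6.82 6.74 41.1 127.8 8.3 -5.2 -5.8
6.93 6.85 41.2 127.3 8.6 -4.9 -5.5
7.04 6.87 41.1 126.9 7.5 -12.5 -6.5
7.15 6.89 40.9 126.0 7.7 -19.2 -7.7
F range 7.2 10.4 42.725
```

The force stayed between 7.2 and 10.4 N all the way round, and the arm met its end stop. Next I ease off, lift clear and check.

```bash
python3 - <<'E'
from h import *
th,z=np.load("state.npy")
manip.move_straight(W(41*np.cos(6.9),41*np.sin(6.9),z),None,0.03)
print((avgF(4)-np.load("F0.npy")).round(1))
x,y=41*np.cos(6.87),41*np.sin(6.87)
manip.move_straight(W(x,y,137),None,0.05)
manip.move_straight(W(x,y,230),None,0.15)
manip.move_straight(W(-20,-190,260),None,0.25)
manip.dwell(.3)
f=manip.grab_frame("top");g=manip.grab_frame("side")
a=np.hstack([cv2.resize(f["image"][160:250,250:350],(400,360),interpolation=2),cv2.resize(g["image"][180:270,250:350],(400,360),interpolation=2)])
cv2.imwrite("pics/p2.png",a[:,:,::-1]);print(manip.current_t(),jf().round(1))
E
```

```text
[ 0.7 -3.8  9.4]
45.8417 [ 0.1 -0.7 -0.1]
```

View pics/p2.png

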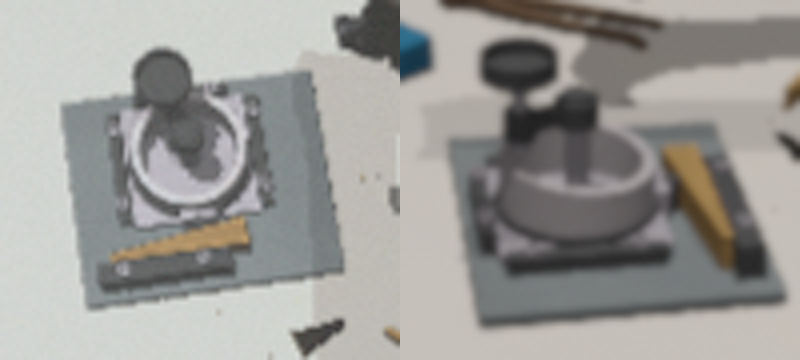

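The cup is up at (162,78) in the left half, turned slightly past its start direction, so the arm is at its end stop. The wedge is in place at (180,240) and the gripper is clear, so I hand in.

```bash
python3 -c "
from h import *
print(manip.hand_in())"
```

```text
the job is handed in; nothing more can be done
None
```

The job is done and handed in at about 46 s, though no verdict came back: the wedge is tight, the blade made one full turn to the end stop with 7.2 to 10.4 N on the cup at each reading, and it is let up with the robot clear.

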